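Clear a plaque and show its back to the inspection camera

ROBOT

A 6-joint arm with a two-finger parallel gripper is mounted at the origin on the work surface. World frame = base frame: x ahead of the robot, y to its left, z up, the work surface at z = 0. Lengths are in m, angles in rad, forces in N, time in s.
With the tool pointing down it reaches from about 0.3 to 0.775 m from the base axis. Payload 14.6 kg.
Tool frame: the origin (TCP) lies midway between the tips of the shut fingers; the grasp point (between the pads) lies 19 mm behind it; z points along the fingers, y is the line along which they close (so a half turn about z gives the same grasp; the last joint's range is limited). The gripper opens to 94 mm and grips with 3 to 60 N. Pads are 16 mm wide; open, the fingers measure 119 mm over their backs; the gripper's body (75 mm by 177 mm) begins 78 mm behind the grasp point.
Start: joints at [1.103, 0.3, 1.521, -0, 1.321, -0.067], TCP at [0.215, 0.506, 0.205] pointing down, gripper open.
Joint ranges: [-3.03, 3.03], [-0.79, 2.21], [0.23, 2.52], [-1.04, 4.18], [0, 3.07], [-2.55, 2.55]. Speed limits (rad/s): [2.22, 2.22, 2.57, 3.14, 3.14, 3.14].

INTERFACE

Orientations are given as a unit quaternion [x, y, z, w].
In Python, from workcell import telemetry, eyes, hand_in gives the robot as it stands.
- The arm moves only by the tool jog_arm, never from a script. Its arguments are lists of equal length, an entry for each row: "jaw": the opening, from -1 (shut) to 1 (fully open); "slide": the shift along the world's x, y, z in units of 25 mm (1.0 is 25 mm), a list of three; "delta_rot": the turn, a rotation vector about the world's x, y, z in units of 6 degrees (1.0 is 6 degrees), a list of three. In form: {"jaw": [jaw, ...], "slide": [[tx, ty, tz], ...], "delta_rot": [[wx, wy, wz], ...]}. A call has 1 to 12 rows; each row shifts and turns the commanded pose from where the row before left it; what a row does not reach is not made up. A row lasts 1/12 s, in which the tool goes at most 41.7 mm and 7.16 degrees, less where a joint would pass 70% of its speed; a pose out of reach is approached as far as the arm can. A call is refused whole if a number of a shift passes 1 or a number of a turn 1, either way. A call with a gripper value outside its range is refused whole. The fingers move at their own pace and stop on an object; "force" is the grip in N (left out, the last holds). Time passes only in rows, so rows that do not move let the fingers close. It gives the time, the measured TCP pose, the force, the opening and the grip force at its end, in the units of the state.
- telemetry.state(): the state, without advancing time (a new reading comes with each control period).
- eyes.capture(name): name is "side" or "top" or "wrist"; returns (picture, depth): 384x512x3 uint8, red, green, blue; 384x512 float32, m along the optical axis (not along the pixel's ray), 0 where there is no reading.
- eyes.camera_params(name): a dict with "intrinsics" (3x3 intrinsics, pixels), "R" (3x3) and "t" (3): a world point X has camera coordinates R X + t; the wrist camera has in their place "hand_eye" (4x4, takes a point from camera to tool coordinates, whose origin is the TCP and whose axes are the flange's). Camera axes: x right, y down, z forward; pixel columns grow to the right and rows downward; lengths in m; the calibration is good to about 2 mm. A picture is of the moment at which its call begins: read the wrist's pose just before it. camera_params takes no time and is no camera call.
- hand_in(): hands the job in; it is judged then, once.
The state is a dict: "time": time; "qpos": joint angles; "dq": joint speeds; "tau": joint torques, N m; "eef_pos": TCP position; "tcp_rot": TCP orientation; "wrist_force": force on the tool from outside, world axes, zero at the start; "moment": the same for the moment, N m; "grip_width": opening from 0.0 (shut) to 1.0 (fully open); "finger_force": force on a finger pad.
Only numpy, scipy, OpenCV 4.12 (cv2) and the standard library are available. Lean on these libraries where they do the work, as an engineer would, in place of code of your own. Each camera call takes 0.05 s, during which the arm holds its last target. There are 200 camera calls.

TASK

Sweep all four loose putty chips off the top of the wooden plaque and down onto the bench, using the scraper block held in the gripper while the plaque lies in its cradle, then stand the scraper upright on the bench and let go of it. Then lift the plaque out of the cradle and finish while holding it still in the air for the slanting camera: its underside centred and square to the lens, 100 mm straight out in front of the lens face, its long side parallel to the long side of the camera box. Do not bump the camera, and leave the bottle, the jar and the mug where they stand.

Things in the scene. Friction and masses are not known exactly. Their poses are not given: they have to be found in the camera images.
- plaque: Wooden plaque, a slab 50 (x) by 130 (y) by 12 mm (z), 70 to 140 g, loose in the cradle. Origin: centre of its underside, 35 mm above the bench; its top face, with the chips on it, is 47 mm above the bench. z points up out of the top face. At the end the underside faces the lens; either end may be on either side.
- cradle: Fixed cradle, base 70 x 140 x 10 mm; x, y as the plaque's. A plinth 34 (x) x 130 mm, 35 mm high, carries the plaque, which overhangs it 8 mm on both long sides, free for fingers at mid-length. End tabs, and side tabs at |y| 44 to 60 mm out to x = +-32 mm, all rise 41 mm above the bench (6 mm below the plaque's top), with 2 mm play. Origin: centre of its underside, on the bench.
- scraper: Scraper block standing loose on the bench, 140 g: a grey foot 30 (x) by 90 (y) by 20 mm high, flat underneath; on its middle an upright wooden grip 24 mm thick (x), 40 mm wide (y), from 20 to 72 mm above the underside. It sweeps along its x, the same both ways round. Origin: centre of the underside; z up.
- stand: Fixed stand of the camera on the bench, base 90 (x) by 120 (y) mm, 8 mm thick, with a cheek 72 mm high at each end. Origin: centre of its underside; z up.
- camera: Grey camera box 56 (x) by 100 (y, long side) by 45 mm (z), fixed in the stand, slanting 0.35 rad towards the stand's -x side. Origin: centre of the box's underside, 30 mm above the bench; z is the lens axis, up and out of the lens. A round black lens, 48 mm across, stands on the box; its face is at z = 60 mm.
- focus (a point): Point in the air on the lens axis, 100 mm out from the lens face (160 mm from the camera's origin), with the camera's axes. The centre of the plaque's underside belongs here, plaque z along this z and plaque y along this y (either way round).
- chip0: Loose chip of dried putty, about 18 mm across and 8 mm thick, 10 g, lying on the plaque's top. Origin: centre of its underside.
- chip1: Loose chip of dried putty, about 18 mm across and 8 mm thick, 10 g, lying on the plaque's top. Origin: centre of its underside.
- chip2: Loose chip of dried putty, about 18 mm across and 8 mm thick, 10 g, lying on the plaque's top. Origin: centre of its underside.
- chip3: Loose chip of dried putty, about 18 mm across and 8 mm thick, 10 g, lying on the plaque's top. Origin: centre of its underside.
- bottle: Bystander: white paint bottle, 52 mm across, 125 mm high. Origin: centre of its underside.
- jar: Bystander: low white jar, 60 mm across, 60 mm high. Origin: centre of its underside.
- mug: Bystander: white mug, 72 mm across, 85 mm high, handle on its own +y side. Origin: centre of its underside.
There are look-alikes about, which are no part of the job. What is meant by the scraper is not yellow, and is the larger of those in its own colour. There is more than one size of the plaque; the one meant has the size given above.

How it is judged:
By the outcome, as a careful person would: the job done as asked, in the order asked, and still so for the second after the job is handed in, while the arm keeps its last pose, push and grip.
It also fails if it takes over 72 s, if anything falls off the work surface, if the arm or the gripper's body presses on something with over 40 N, if the wrist force passes 120 N, or if a joint passes its speed limit or range.

## Working session

There is one attempt and no reset: what is moved stays moved. The work goes in short steps, Python scripts to look and compute and a tool call to move; the robot and the scene stay as the last step left them, time stands still between calls to the robot, and variables do not carry over. Pictures are saved under pics/ and viewed, at most 13 in all, crops included, and the job is handed in when it is done.

Besides the shell and the picture viewer there is one more tool, called by a JSON object that holds its "op" and its "data". jog_arm: Moves the arm, as the interface text tells. Its arguments: {"type":"object","properties":{"jaw":{"type":"array","items":{"type":"number"}},"slide":{"type":"array","items":{"type":"array","items":{"type":"number"}}},"delta_rot":{"type":"array","items":{"type":"array","items":{"type":"number"}}},"force":{"type":"number"}},"required":["jaw","slide","delta_rot"]}

```bash
mkdir -p pics; python3 - <<'E'
from workcell import telemetry, eyes
import cv2, numpy as np
for n in ("top","side"):
    s=telemetry.state(); p,d=eyes.capture(n); cv2.imwrite(f"pics/{n}0.png",p[:,:,::-1]); np.savez(f"{n}0.npz",p=p,d=d)
    print(n,{k:np.round(v,4).tolist() for k,v in eyes.camera_params(n).items()})
print(s)
print(eyes.camera_params("wrist"))
E
```

```text
top {'intrinsics': [[391.3591, 0.0, 253.18], [0.0, 391.3591, 195.501], [0.0, 0.0, 1.0]], 'R': [[-0.0078, -0.9998, 0.018], [-0.9819, 0.0042, -0.1894], [0.1893, -0.0191, -0.9817]], 't': [0.0077, 0.5971, 0.9076]}
side {'intrinsics': [[429.5339, 0.0, 245.0485], [0.0, 429.5339, 199.4733], [0.0, 0.0, 1.0]], 'R': [[0.8083, -0.5887, 0.0056], [-0.4082, -0.5673, -0.7152], [0.4242, 0.5758, -0.6989]], 't': [-0.4461, 0.3333, 1.0133]}
{'time': 0.05, 'qpos': array([ 1.10337767e+00,  3.00441550e-01,  1.52158823e+00,  3.45855577e-05,
        1.32070887e+00, -6.66151277e-02]), 'dq': array([ 0.00108645, -0.00204566,  0.0002308 , -0.00027787, -0.00097586,
       -0.00159349]), 'tau': array([ 8.80943917e-04, -5.33216965e+01, -3.53704655e+01,  7.10288272e-02,
        2.35987839e-02, -6.11661881e-05]), 'eef_pos': array([0.21446827, 0.50617111, 0.20489952]), 'tcp_rot': array([ 1.99067242e-01,  9.79985665e-01, -5.48272466e-04, -1.67347317e-04]), 'wrist_force': array([ 0.60030089, -0.49555966, -0.29926942]), 'moment': array([-0.01306628,  0.00933751,  0.00700768]), 'finger_force': 0.0, 'grip_width': 0.9995307188387385}
{'intrinsics': array([[326.73054912,   0.        , 251.72273454],
       [  0.        , 326.73054912, 189.43629089],
       [  0.        ,   0.        ,   1.        ]]), 'hand_eye': array([[-2.27912562e-04, -9.69188753e-01, -2.46319121e-01,
         7.19498149e-02],
       [ 9.99999433e-01, -4.77201092e-04,  9.52364143e-04,
        -7.89792985e-04],
       [-1.04056437e-03, -2.46318764e-01,  9.69188312e-01,
        -1.79679368e-01],
       [ 0.00000000e+00,  0.00000000e+00,  0.00000000e+00,
         1.00000000e+00]])}
```

View pics/top0.png

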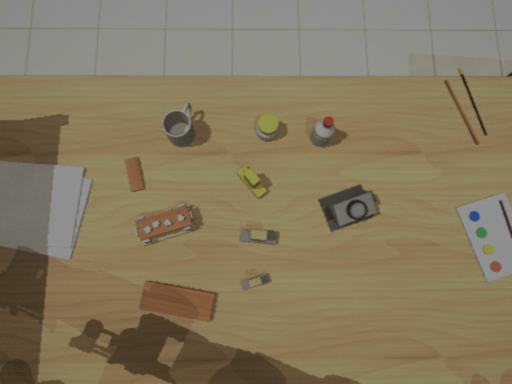

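View pics/side0.png

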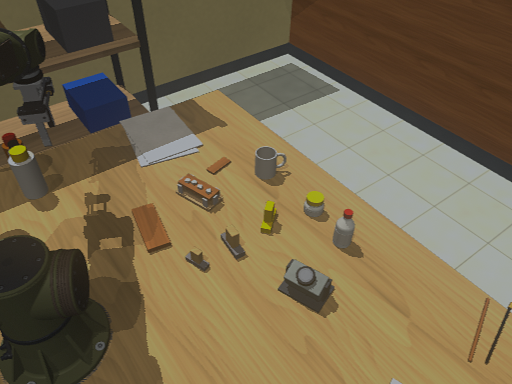

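The top view shows the plaque with its chips in the cradle at (165,222). The larger grey scraper is at (259,237), with the smaller look-alike at (255,282) and a yellow one at (252,181). The camera and stand are at (350,208), the mug at (180,127), the jar at (267,127) and the bottle at (322,132).

```bash
cat > h.py <<'E'
import numpy as np, cv2
from workcell import telemetry, eyes
from scipy.spatial.transform import Rotation as Rn
def grab(n):
    s=telemetry.state(); p,d=eyes.capture(n); c=eyes.camera_params(n); K=c["intrinsics"]
    if n=="wrist":
        T=np.eye(4); T[:3,:3]=Rn.from_quat(s["tcp_rot"]).as_matrix(); T[:3,3]=s["eef_pos"]; T=T@c["hand_eye"]; Rw,o=T[:3,:3],T[:3,3]
    else: Rw=c["R"].T; o=-Rw@c["t"]
    return p,d,K,Rw,o
def cloud(d,K,Rw,o):
    v,u=np.mgrid[:d.shape[0],:d.shape[1]]
    r=np.stack([(u-K[0,2])/K[0,0],(v-K[1,2])/K[1,1],np.ones(d.shape)],-1)
    return (r*d[...,None])@Rw.T+o
def plane(uv,z,K,Rw,o):
    uv=np.atleast_2d(uv); r=np.c_[(uv-K[[0,1],[2,2]])/K[0,0],np.ones(len(uv))]@Rw.T
    return o+r*((z-o[2])/r[:,2])[:,None]
def rect(pts):
    (c,(w,h),a)=cv2.minAreaRect((np.asarray(pts)[:,:2]*1000).astype(np.float32))
    if w>h: w,h,a=h,w,a+90   # h long: direction of long side = a+90 deg
    return np.round(c,1),np.round([w,h],1),round((a+90+90)%180-90,2)
E
python3 - <<'E'
from h import *
p,d,K,Rw,o=grab("top"); X=cloud(d,K,Rw,o); z=X[...,2]
hsv=cv2.cvtColor(p,cv2.COLOR_RGB2HSV)
print("bench z",np.median(z[260:330,300:450]), np.std(z[260:330,300:450]))
def roi(n,u0,u1,v0,v1,lo,hi,extra=None):
    m=np.zeros(z.shape,bool); m[v0:v1,u0:u1]=1; m&=(z>lo)&(z<hi)&(d>0)
    if extra is not None: m&=extra
    m=cv2.morphologyEx(m.astype(np.uint8),cv2.MORPH_OPEN,np.ones((2,2),np.uint8))>0
    P=X[m]
    if len(P)<5: print(n,len(P)); return
    print(n,len(P),*rect(P),"med z",np.median(P[:,2]).round(4),"mean",P.mean(0).round(4))
roi("plaque",130,200,195,250,.040,.0505)
roi("chips+",130,200,195,250,.0515,.065)
roi("cradle all",130,200,195,250,.006,.07)
roi("scraper foot",235,285,222,255,.012,.03)
roi("scraper grip",235,285,222,255,.06,.09)
roi("small foot",235,285,268,295,.008,.02)
roi("stand base",310,390,175,240,.004,.02)
roi("stand all",310,390,175,240,.004,.2)
roi("cam all",310,390,175,240,.055,.2)
roi("lens",310,390,175,240,.08,.2)
roi("mug",155,210,95,155,.02,.2)
roi("jar",250,290,105,150,.02,.2)
roi("bottle",305,345,110,155,.02,.2)
roi("yellow",230,275,160,205,.01,.2)
# lens face dark
m=np.zeros(z.shape,bool); m[185:235,330,]=0
g=p[185:235,320:385]
big=cv2.hconcat([cv2.resize(p[190:260,120:290],None,fx=4,fy=4,interpolation=cv2.INTER_CUBIC)])
c2=cv2.resize(p[175:245,300:400],None,fx=4,fy=4,interpolation=cv2.INTER_CUBIC)
b=np.zeros((570,690,3),np.uint8); b[:280,:680]=big; b[285:565,:400]=c2
cv2.imwrite("pics/crop.png",b[:,:,::-1])
E
```

```text
bench z 0.0014554324753913717 0.061782752421284934
plaque 851 [510.1 145.8] [118.3 288.6] 74.48 med z 0.0479 mean [0.5301 0.2203 0.0489]
chips+ 145 [530.4 219.6] [18.4 97.7] -71.37 med z 0.0553 mean [0.5275 0.2234 0.0541]
cradle all 1596 [512.1 147.2] [129.1 289.1] 76.03 med z 0.0472 mean [0.5263 0.2178 0.0419]
scraper foot 258 [498.4 -11.4] [29.8 91.3] 85.66 med z 0.0208 mean [ 0.4963 -0.0098  0.0197]
scraper grip 172 [498.9 -12.5] [23.2 41.1] 89.58 med z 0.0728 mean [ 0.4981 -0.0108  0.0676]
small foot 138 [397.6   2.2] [44.9 68.3] -71.7 med z 0.0163 mean [ 0.3875 -0.0009  0.023 ]
stand base 514 [ 527.1 -129.8] [ 94. 367.] -67.9 med z 0.0096 mean [ 0.5747 -0.2205  0.019 ]
stand all 1745 [ 531.  -139.4] [ 94.  387.8] -67.9 med z 0.0693 mean [ 0.5653 -0.2312  0.0586]
cam all 1112 [ 520.4 -143.6] [ 64.9 388.7] -66.99 med z 0.0774 mean [ 0.5608 -0.2389  0.077 ]
lens 405 [ 511.2 -129.4] [ 54.7 356.1] -66.27 med z 0.0858 mean [ 0.5614 -0.2412  0.0876]
mug 731 [623.8 135.3] [ 82.9 468.1] 18.27 med z 0.0526 mean [0.7804 0.1899 0.0523]
jar 477 [623.7   1.3] [ 59.5 416.3] -13.93 med z 0.0595 mean [ 0.7754 -0.0366  0.0537]
bottle 504 [623.4 -86.3] [ 51.2 468.4] -33.77 med z 0.084 mean [ 0.7534 -0.1734  0.0783]
yellow 455 [550.5  -2.8] [ 72.2 267.1] 4.56 med z 0.0236 mean [0.6346 0.0045 0.045 ]
```

View pics/crop.png

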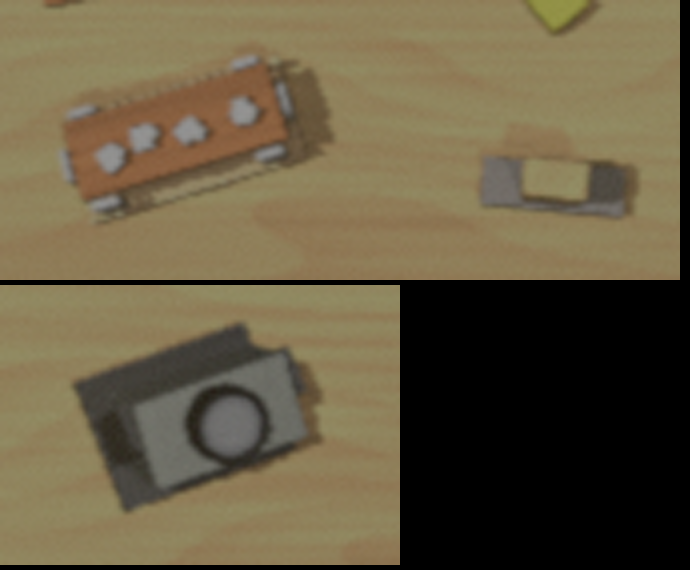

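The crop shows four chips nearly in a row along the plaque at about (110,157), (145,137), (190,130) and (243,111). The stand's bare side faces away from the robot, so the lens leans towards the robot, down and right in the picture. I'll measure again with the outliers filtered out.

```bash
python3 - <<'E'
from h import *
p,d,K,Rw,o=grab("top"); hsv=cv2.cvtColor(p,cv2.COLOR_RGB2HSV); H,S,V=[hsv[...,i].astype(int) for i in range(3)]
def big(m):
    n,l,st,_=cv2.connectedComponentsWithStats(m.astype(np.uint8)); k=1+np.argmax(st[1:,4]); return (l==k)
def box(u0,u1,v0,v1):
    m=np.zeros(d.shape,bool); m[v0:v1,u0:u1]=1; return m
def hull(m): 
    c=max(cv2.findContours(m.astype(np.uint8),0,1)[0],key=cv2.contourArea); return c[:,0].astype(float)
for n,b,zz in (("plaque",(130,202,198,250),.047),):
    sub=box(*b); print("hsv plaque",hsv[228,160],"bench",hsv[255,160],"chip",hsv[229,147],"tab",hsv[230,137])
    m=sub&(H<11)&(S>100)
    m=cv2.morphologyEx(big(m).astype(np.uint8),cv2.MORPH_CLOSE,np.ones((7,7))) 
    print("plaque",m.sum(),*rect(plane(hull(m),zz,K,Rw,o)))
    q=box(138,194,204,240)&(S<70)&(V>150)
    nn,l,st,c=cv2.connectedComponentsWithStats(q.astype(np.uint8))
    for i in range(1,nn):
        if st[i,4]>8: print("  chip?",st[i],c[i].round(1),plane(c[i],.055,K,Rw,o)[0].round(4))
X=cloud(d,K,Rw,o); z=X[...,2]
def f(n,b,lo,hi,xy,r):
    m=box(*b)&(z>lo)&(z<hi)&(d>0)&(np.hypot(X[...,0]-xy[0],X[...,1]-xy[1])<r)
    m=big(m); P=X[m]; print(n,len(P),*rect(P),"med z",np.median(P[:,2]).round(4),"sd",P[:,2].std().round(4)); return P
f("plaque d",(130,202,198,250),.042,.051,(.527,.22),.08)
f("cradle d",(130,202,198,250),.006,.07,(.527,.22),.085)
f("foot",(235,285,222,255),.012,.03,(.498,-.012),.052)
f("grip",(235,285,222,255),.066,.08,(.498,-.012),.03)
f("small",(235,285,268,300),.006,.06,(.39,-.0),.06)
f("standall",(310,390,175,240),.004,.12,(.565,-.235),.085)
P=f("lens",(310,390,175,240),.076,.12,(.555,-.245),.05)
f("mug",(155,210,95,155),.02,.1,(.76,.18),.07);f("jar",(250,290,105,150),.02,.08,(.76,-.03),.05);f("bottle",(305,345,110,155),.02,.14,(.745,-.165),.06)
g=p[180:240,315:385].mean(2).astype(int)
print("dark thresholds",np.percentile(g,[5,20,50,80]))
E
```

```text
hsv plaque [ 13 137 134] bench [ 19  98 143] chip [ 30   2 145] tab [ 12  52 122]Traceback (most recent call last):
  File "<stdin>", line 12, in <module>
  File "<stdin>", line 4, in big
    return _wrapfunc(a, 'argmax', axis=axis, out=out, **kwds)
    return bound(*args, **kwds)
ValueError: attempt to get argmax of an empty sequence
```

{"op": "jog_arm", "data": {"jaw": [1,1,1,1,1,1,1,1,1,1,1,1], "slide": [[0.9,-0.9,0.2],[0.9,-0.9,0.2],[0.9,-0.9,0.2],[0.9,-0.9,0.2],[0.9,-0.9,0.2],[0.9,-0.9,0.2],[0.9,-0.9,0.1],[0.9,-0.9,0.1],[0.9,-0.9,0.1],[0.9,-0.9,0.1],[0.9,-0.9,0.1],[0,0,0]], "delta_rot": [[0,0,0],[0,0,0],[0,0,0],[0,0,0],[0,0,0],[0,0,0],[0,0,0],[0,0,0],[0,0,0],[0,0,0],[0,0,0],[0,0,0]]}}

```text
time: 1.2
eef_pos: [0.4649, 0.2556, 0.248]
tcp_rot: [0.201, 0.98, -0.0, 0.0]
wrist_force: [-0.2, -0.4, -0.5]
grip_width: 0.997
finger_force: 0.0
```

```bash
python3 - <<'E'
from h import *
p,d,K,Rw,o=grab("wrist"); cv2.imwrite("pics/w1.png",p[:,:,::-1]); np.savez("w1.npz",p=p,d=d,K=K,Rw=Rw,o=o)
s=telemetry.state(); print(s["time"],s["eef_pos"],Rn.from_quat(s["tcp_rot"]).as_matrix().round(3).tolist())
E
```

```text
1.25 [0.46341366 0.25719137 0.24779273] [[-0.919, 0.393, -0.0], [0.393, 0.919, -0.0], [0.0, -0.0, -1.0]]
```

View pics/w1.png

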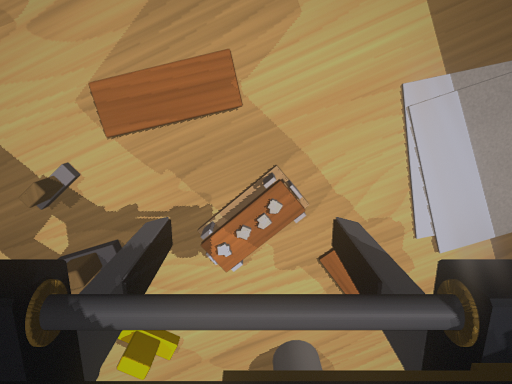

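The wrist view shows the plaque with its four chips at about (224,250), (243,232), (264,221) and (275,207). The grey scraper is partly hidden at (95,260), with the small look-alike at (55,185). I'll measure the plaque here, and the scraper and camera from the top view.

```bash
cat >> h.py <<'E'
def big(m):
    n,l,st,_=cv2.connectedComponentsWithStats(m.astype(np.uint8)); return l==(1+np.argmax(st[1:,4])) if n>1 else m
def box(u0,u1,v0,v1):
    m=np.zeros((384,512),bool); m[v0:v1,u0:u1]=1; return m
def hull(m):
    return max(cv2.findContours(m.astype(np.uint8),0,1)[0],key=cv2.contourArea)[:,0].astype(float)
def HSV(p): return [x.astype(int) for x in cv2.split(cv2.cvtColor(p,cv2.COLOR_RGB2HSV))]
def chips(p,b,cam,vmin):
    H,S,V=HSV(p); n,l,st,c=cv2.connectedComponentsWithStats((box(*b)&(S<60)&(V>vmin)).astype(np.uint8))
    for i in range(1,n):
        if st[i,4]>12: print("  chip?",st[i],c[i].round(1),plane(c[i],.055,*cam)[0].round(4))
E
python3 - <<'E'
from h import *
w=np.load("w1.npz"); p=w["p"]; cam=(w["K"],w["Rw"],w["o"]); H,S,V=HSV(p)
print("plaque",[ (H[y,x],S[y,x],V[y,x]) for x,y in ((255,250),(230,238),(290,210),(330,140),(190,200))])
m=big(box(195,310,170,275)&(H<=10)&(S>130)); m=cv2.morphologyEx(m.astype(np.uint8),cv2.MORPH_CLOSE,np.ones((11,11)))
print("plaque wrist",m.sum(),*rect(plane(hull(m),.047,*cam)))
chips(p,(205,300,180,268),cam,120)
p,d,K,Rw,o=grab("top"); cam=(K,Rw,o); H,S,V=HSV(p)
m=big(box(130,202,198,250)&(H<=14)&(S>118)); m=cv2.morphologyEx(m.astype(np.uint8),cv2.MORPH_CLOSE,np.ones((9,9)))
print("plaque top",m.sum(),*rect(plane(hull(m),.047,*cam)))
X=cloud(d,K,Rw,o); z=X[...,2]
def f(n,b,lo,hi,xy,r):
    m=box(*b)&(z>lo)&(z<hi)&(d>0)&(np.hypot(X[...,0]-xy[0],X[...,1]-xy[1])<r)
    m=big(m); P=X[m]; print(n,len(P),*rect(P),"med z",np.median(P[:,2]).round(4),"sd",P[:,2].std().round(4)); return P
f("foot",(235,285,222,255),.012,.03,(.498,-.012),.052)
f("grip",(235,285,222,255),.066,.08,(.498,-.012),.03)
f("standbase",(310,390,175,240),.005,.015,(.565,-.235),.085)
f("standall",(310,390,175,240),.004,.12,(.565,-.235),.085)
E
```

```text
plaque [(np.int64(17), np.int64(132), np.int64(172)), (np.int64(13), np.int64(170), np.int64(177)), (np.int64(12), np.int64(167), np.int64(148)), (np.int64(20), np.int64(123), np.int64(182)), (np.int64(17), np.int64(133), np.int64(174))]Traceback (most recent call last):
  File "<stdin>", line 5, in <module>
  File "h.py", line 26, in hull
    return max(cv2.findContours(m.astype(np.uint8),0,1)[0],key=cv2.contourArea)[:,0].astype(float)
           ~~~^^^^^^^^^^^^^^^^^^^^^^^^^^^^^^^^^^^^^^^^^^^^^^^^^^^^^^^^^^^^^^^^^
ValueError: max() iterable argument is empty
```

```bash
cat > m.py <<'E'
from h import *
w=np.load("w1.npz"); p=w["p"]; cam=(w["K"],w["Rw"],w["o"]); H,S,V=HSV(p)
m=big(box(195,310,170,275)&(H<=14)&(S>145)); m=cv2.morphologyEx(m.astype(np.uint8),cv2.MORPH_CLOSE,np.ones((11,11)))
print("plaque wrist",m.sum(),*rect(plane(hull(m),.047,*cam)))
chips(p,(205,300,180,268),cam,120)
p,d,K,Rw,o=grab("top"); cam=(K,Rw,o); H,S,V=HSV(p)
m=big(box(130,202,198,250)&(H<=14)&(S>118)); m=cv2.morphologyEx(m.astype(np.uint8),cv2.MORPH_CLOSE,np.ones((9,9)))
print("plaque top",m.sum(),*rect(plane(hull(m),.047,*cam)))
X=cloud(d,K,Rw,o); z=X[...,2]
def f(n,b,lo,hi,xy,r):
    m=box(*b)&(z>lo)&(z<hi)&(d>0)&(np.hypot(X[...,0]-xy[0],X[...,1]-xy[1])<r)
    m=big(m); P=X[m]; print(n,len(P),*rect(P),"med z",np.median(P[:,2]).round(4),"sd",P[:,2].std().round(4)); return P
f("foot",(235,285,222,255),.012,.03,(.498,-.012),.052)
f("grip",(235,285,222,255),.066,.08,(.498,-.012),.03)
f("standbase",(310,390,175,240),.005,.015,(.565,-.235),.085)
f("standall",(310,390,175,240),.004,.12,(.565,-.235),.085)
E
python3 m.py
```

```text
plaque wrist 3787 [532.1 226.4] [ 50.3 130. ] -73.04
  chip? [264 180  12   8  48] [268.9 183.1] [0.4867 0.2677 0.055 ]
  chip? [290 185  10  14  53] [294.9 190.9] [0.5075 0.2923 0.055 ]
  chip? [268 200  14  14 134] [274.3 206.5] [0.5157 0.2626 0.055 ]
  chip? [257 214  15  15 134] [263.4 221.5] [0.528  0.2434 0.055 ]
  chip? [294 216   6   7  24] [297.  219.2] [0.5413 0.2818 0.055 ]
  chip? [236 227  15  13 129] [243.4 232.8] [0.5319 0.2153 0.055 ]
  chip? [205 229   7   9  30] [207.7 232.9] [0.5149 0.1753 0.055 ]
  chip? [217 244  15  13 125] [223.7 250.1] [0.5432 0.1839 0.055 ]
  chip? [206 254  11  11  35] [211.7 259.3] [0.5486 0.1651 0.055 ]
  chip? [233 262  10   6  32] [238. 265.] [0.5687 0.1919 0.055 ]
plaque top 1036 [532.2 224.3] [ 50.1 129.1] -73.37
foot 259 [500.3  -8.3] [30.1 89.8] 84.23 med z 0.0212 sd 0.0021
grip 167 [500.8  -8.7] [23.9 38.4] 88.41 med z 0.073 sd 0.0019
standbase 508 [ 574.9 -236.5] [ 90.7 120.3] -70.56 med z 0.0094 sd 0.0017
standall 1765 [ 575.  -244.7] [ 99.7 144.4] -70.97 med z 0.0691 sd 0.0318
```

{"op": "jog_arm", "data": {"jaw": [1,1,1,1,1,1,1,1,1,1,1,1], "slide": [[0.12,-0.89,-0.15],[0.12,-0.89,-0.15],[0.12,-0.89,-0.15],[0.12,-0.89,-0.15],[0.12,-0.89,-0.15],[0.12,-0.89,-0.15],[0.12,-0.89,-0.15],[0.12,-0.89,-0.15],[0.12,-0.89,-0.15],[0.12,-0.89,-0.15],[0.12,-0.89,-0.15],[0.12,-0.89,-0.15]], "delta_rot": [[0,0,-0.97],[0,0,-0.97],[0,0,-0.97],[0,0,-0.97],[0,0,-0.97],[0,0,-0.97],[0,0,-0.97],[0,0,-0.97],[0,0,-0.97],[0,0,-0.97],[0,0,-0.97],[0,0,-0.97]]}}

```text
time: 2.3
eef_pos: [0.4978, -0.0079, 0.2027]
tcp_rot: [0.725, 0.688, 0.0, -0.0]
wrist_force: [0.3, -0.3, -0.2]
grip_width: 1.001
finger_force: 0.0
```

{"op": "jog_arm", "data": {"jaw": [1,1], "slide": [[0,0,0],[0,0,0]], "delta_rot": [[0,0,0],[0,0,0]]}}

```text
time: 2.47
eef_pos: [0.4978, -0.0077, 0.2027]
tcp_rot: [0.724, 0.69, -0.0, -0.0]
wrist_force: [0.0, -0.2, -0.6]
grip_width: 0.999
finger_force: 0.0
```

```bash
python3 - <<'E'
from h import *
p,d,K,Rw,o=grab("wrist"); cv2.imwrite("pics/w2.png",p[:,:,::-1]); np.savez("w2.npz",p=p,d=d,K=K,Rw=Rw,o=o)
s=telemetry.state(); print(s["time"],s["eef_pos"].round(4),Rn.from_quat(s["tcp_rot"]).as_matrix().round(3).tolist(),s["qpos"].round(3))
X=cloud(d,K,Rw,o); z=X[...,2]; r=np.hypot(X[...,0]-.5,X[...,1]+.01)
for lo,hi,rr in ((.012,.03,.052),(.066,.08,.032)):
    P=X[big((z>lo)&(z<hi)&(r<rr)&(d>0))]; print(len(P),*rect(P),np.median(P[:,2]).round(4))
E
```

```text
2.5167 [ 0.4979 -0.0071  0.203 ] [[0.046, 0.999, -0.0], [0.999, -0.046, 0.0], [0.0, -0.0, -1.0]] [-0.088  0.186  1.668  0.     1.287 -0.042]
1000 [500.3  -6.4] [30.  90.3] 84.29 0.0203
973 [500.3  -6.5] [23.9 40.4] 83.82 0.0721
```

View pics/w2.png

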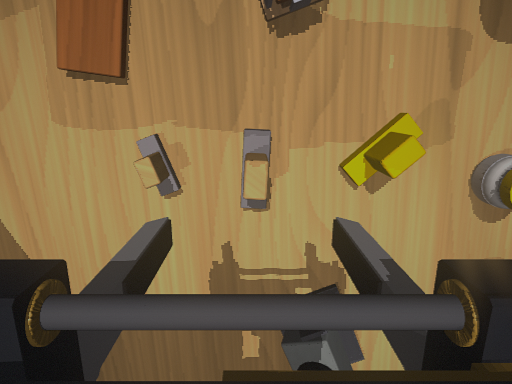

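The wrist view shows the grey scraper at about (256,170) between the fingers, with the small grey and the yellow ones clear to either side. I'll descend and grip it.

{"op": "jog_arm", "data": {"jaw": [1,1,1,1,1,1,1,1,1], "slide": [[0.1,0.03,0],[0,0,-0.9],[0,0,-0.9],[0,0,-0.9],[0,0,-0.9],[0,0,-0.9],[0,0,-0.9],[0,0,-0.9],[0,0,-0.5]], "delta_rot": [[0,0,-0.55],[0,0,0],[0,0,0],[0,0,0],[0,0,0],[0,0,0],[0,0,0],[0,0,0],[0,0,0]]}}

```text
time: 3.27
eef_pos: [0.4996, -0.0056, 0.031]
tcp_rot: [0.742, 0.67, -0.001, -0.001]
wrist_force: [-0.1, -0.1, -0.0]
grip_width: 0.998
finger_force: 0.0
```

{"op": "jog_arm", "data": {"jaw": [-1,-1,-1,-1,-1,-1,-1,-1,-1,-1], "slide": [[0,0,0],[0,0,0],[0,0,0],[0,0,0],[0,0,0],[0,0,0],[0,0,0],[0,0,0],[0,0,0],[0,0,0]], "delta_rot": [[0,0,0],[0,0,0],[0,0,0],[0,0,0],[0,0,0],[0,0,0],[0,0,0],[0,0,0],[0,0,0],[0,0,0]], "force": 40}}

```text
time: 4.1
eef_pos: [0.5006, -0.0074, 0.033]
tcp_rot: [0.744, 0.668, 0.0, 0.0]
wrist_force: [-0.1, -0.9, -0.3]
grip_width: 0.327
finger_force: 0.0
```

{"op": "jog_arm", "data": {"jaw": [-1,-1,-1,-1,-1], "slide": [[0,0,0],[0,0,0],[0,0,0],[0,0,0],[0,0,0]], "delta_rot": [[0,0,0],[0,0,0],[0,0,0],[0,0,0],[0,0,0]]}}

```text
time: 4.52
eef_pos: [0.5005, -0.0073, 0.0328]
tcp_rot: [0.744, 0.668, -0.0, -0.0]
wrist_force: [-0.2, -0.2, -0.9]
grip_width: 0.251
finger_force: 40.0
```

{"op": "jog_arm", "data": {"jaw": [-1,-1,-1,-1,-1,-1,-1,-1,-1,-1,-1,-1], "slide": [[0,0,0.6],[0,0,1],[0,0,1],[0,0,1],[0,0.93,0.8],[0,0.93,0],[0,0.93,0],[0,0.93,0],[0,0.93,0],[0,0.93,0],[0,0.93,0],[0,0.93,0]], "delta_rot": [[0,0,0],[0,0,0],[0,0,0],[0,0,0],[0,0,-0.9],[0,0,-0.9],[0,0,-0.9],[0,0,-0.9],[0,0,-0.9],[0,0,-0.9],[0,0,-0.9],[0,0,-0.9]]}}

```text
time: 5.52
eef_pos: [0.5003, 0.1798, 0.1428]
tcp_rot: [0.938, 0.346, -0.0, -0.0]
wrist_force: [-0.7, 0.5, -1.1]
grip_width: 0.254
finger_force: 40.0
```

{"op": "jog_arm", "data": {"jaw": [-1,-1,-1,-1,-1,-1,-1,-1], "slide": [[0.06,0.79,0],[0.07,0.79,0],[0.06,0.79,0],[0.07,0.79,0],[0.06,0.79,0],[0.07,0.79,0],[0,0,0],[0,0,0]], "delta_rot": [[0,0,-0.66],[0,0,-0.66],[0,0,-0.66],[0,0,-0.66],[0,0,-0.66],[0,0,-0.66],[0,0,0],[0,0,0]]}}

```text
time: 6.18
eef_pos: [0.51, 0.2975, 0.1424]
tcp_rot: [0.989, 0.148, -0.0, 0.0]
wrist_force: [-0.7, -0.5, -1.5]
grip_width: 0.253
finger_force: 40.0
```

```bash
python3 - <<'E'
from h import *
s=telemetry.state(); R=Rn.from_quat(s["tcp_rot"]).as_matrix(); print(s["eef_pos"].round(4),"yaw",np.degrees(np.arctan2(R[1,1],R[0,1])).round(2),"tilt",R[:,2].round(3),s["qpos"].round(2))
p,d,K,Rw,o=grab("wrist"); np.savez("w3.npz",p=p,d=d); cv2.imwrite("pics/w3.png",p[:,:,::-1]); X=cloud(d,K,Rw,o); H,S,V=HSV(p)
# foot of held scraper: depth band
z=X[...,2]; r=np.hypot(X[...,0]-.51,X[...,1]-.297)
t=s["eef_pos"]; m=(z>t[2]-.02)&(z<t[2]-.004)&(r<.055)&(d>0); P=X[m]; print("foot top",len(P),*rect(P),np.median(P[:,2]))
E
```

```text
[0.51   0.2975 0.1424] yaw -72.93 tilt [-0.001 -0.001 -1.   ] [ 0.47  0.45  1.47 -0.    1.22  1.74]
foot top 2424 [534.6 305.1] [30.1 39.8] 15.87 0.1299560831488204
```

View pics/w3.png

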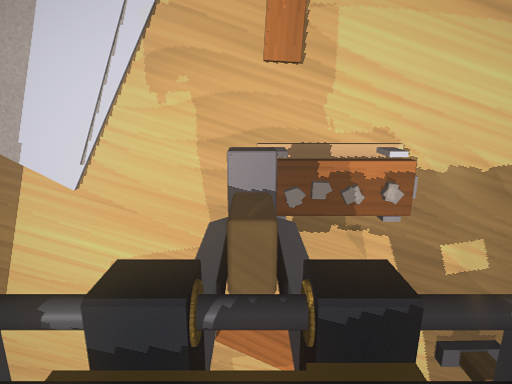

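The wrist view shows the held scraper foot at (252,185), squarely behind the end of the plaque. The four chips are in front of it at x = 295 to 393, so I can descend and sweep.

{"op": "jog_arm", "data": {"jaw": [-1,-1,-1,-1,-1,-1], "slide": [[0,0,-0.8],[0,0,-0.8],[0,0,-0.5],[0,0,-0.34],[0,0,0],[0,0,0]], "delta_rot": [[0,0,0],[0,0,0],[0,0,0],[0,0,0],[0,0,0],[0,0,0]]}}

```text
time: 6.73
eef_pos: [0.5106, 0.2969, 0.0824]
tcp_rot: [0.989, 0.147, 0.0, -0.0]
wrist_force: [0.1, 0.2, -1.4]
grip_width: 0.249
finger_force: 40.0
```

```bash
python3 - <<'E'
from workcell import telemetry as t
s=t.state(); print(s["eef_pos"].round(4),s["wrist_force"].round(1))
E
```

```text
[0.5106 0.2969 0.0824] [ 0.1  0.2 -1.4]
```

{"op": "jog_arm", "data": {"jaw": [-1,-1,-1,-1,-1,-1,-1,-1,-1,-1,-1,-1], "slide": [[0.06,-0.19,0],[0.12,-0.38,0],[0.12,-0.38,0],[0.12,-0.38,0],[0.12,-0.38,0],[0.12,-0.38,0],[0.12,-0.38,0],[0.12,-0.38,0],[0.12,-0.38,0],[0.12,-0.38,0],[0.12,-0.38,0],[0.12,-0.38,0]], "delta_rot": [[0,0,0],[0,0,0],[0,0,0],[0,0,0],[0,0,0],[0,0,0],[0,0,0],[0,0,0],[0,0,0],[0,0,0],[0,0,0],[0,0,0]]}}

```text
time: 7.73
eef_pos: [0.5451, 0.187, 0.0819]
tcp_rot: [0.989, 0.147, -0.0, 0.0]
wrist_force: [0.3, -0.1, -2.1]
grip_width: 0.252
finger_force: 40.0
```

{"op": "jog_arm", "data": {"jaw": [-1,-1,-1,-1,-1,-1,-1,-1,-1,-1], "slide": [[0.12,-0.38,0],[0.12,-0.38,0],[0.12,-0.38,0],[0.12,-0.38,0],[0.12,-0.38,0],[0.12,-0.38,0],[0.12,-0.38,0],[0.12,-0.38,0],[0,0,0.8],[0,0,0.8]], "delta_rot": [[0,0,0],[0,0,0],[0,0,0],[0,0,0],[0,0,0],[0,0,0],[0,0,0],[0,0,0],[0,0,0],[0,0,0]]}}

```text
time: 8.57
eef_pos: [0.5685, 0.1107, 0.1215]
tcp_rot: [0.989, 0.147, -0.001, -0.0]
wrist_force: [0.5, -0.3, -0.8]
grip_width: 0.251
finger_force: 40.0
```

```bash
python3 - <<'E'
from h import *
s=telemetry.state(); print(s["eef_pos"].round(4),s["wrist_force"].round(1))
p,d,K,Rw,o=grab("wrist"); q=grab("side")[0]; t=grab("top")[0]
b=np.zeros((600,800,3),np.uint8); b[:300,:400]=cv2.resize(p,(400,300)); b[:300,400:]=cv2.resize(q[130:265,120:300],(400,300)); b[300:,:400]=cv2.resize(t[160:310,110:310],(400,300))
cv2.imwrite("pics/m4.png",b[:,:,::-1])
E
```

```text
[0.5685 0.1107 0.1215] [ 0.5 -0.3 -0.8]
```

View pics/m4.png

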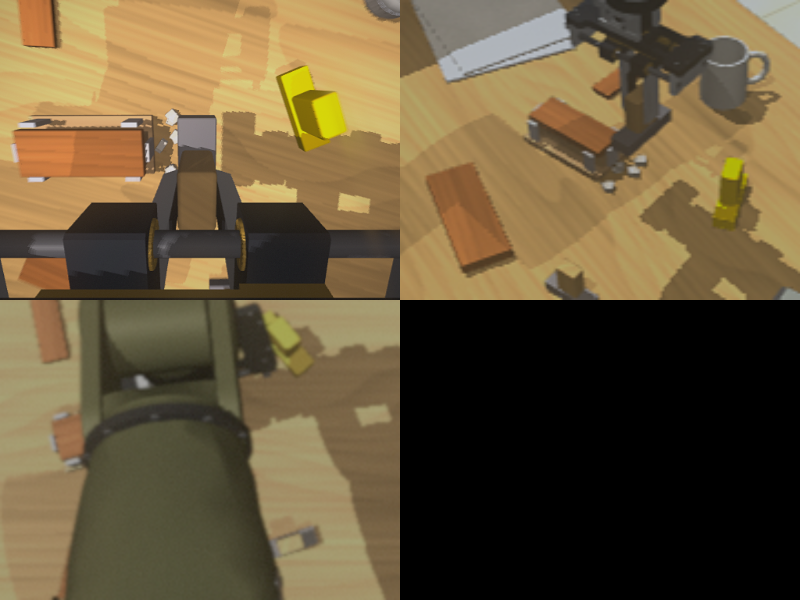

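The wrist and side views show the plaque top clear, with the chips lying just beyond its right-hand end. Next I'll take the scraper back to its old, clear spot.

{"op": "jog_arm", "data": {"jaw": [-1,-1,-1,-1,-1,-1,-1,-1,-1,-1,-1,-1], "slide": [[-0.23,-0.4,0],[-0.23,-0.4,0],[-0.23,-0.4,0],[-0.23,-0.4,0],[-0.23,-0.4,0],[-0.23,-0.4,0],[-0.23,-0.4,0],[-0.23,-0.4,0],[-0.23,-0.4,0],[-0.23,-0.4,0],[-0.23,-0.4,0],[-0.23,-0.4,0]], "delta_rot": [[0,0,0.93],[0,0,0.93],[0,0,0.93],[0,0,0.93],[0,0,0.93],[0,0,0.93],[0,0,0.93],[0,0,0.93],[0,0,0.93],[0,0,0.93],[0,0,0.93],[0,0,0.93]]}}

```text
time: 9.72
eef_pos: [0.499, -0.0086, 0.1206]
tcp_rot: [0.742, 0.67, -0.001, -0.001]
wrist_force: [0.2, -0.2, -2.1]
grip_width: 0.251
finger_force: 40.0
```

{"op": "jog_arm", "data": {"jaw": [-1,-1,-1,-1,-1,-1,-1,-1], "slide": [[0,0,0],[0,0,-0.8],[0,0,-0.8],[0,0,-0.8],[0,0,-0.6],[0,0,-0.3],[0,0,0],[0,0,0]], "delta_rot": [[0,0,0],[0,0,0],[0,0,0],[0,0,0],[0,0,0],[0,0,0],[0,0,0],[0,0,0]]}}

```text
time: 10.38
eef_pos: [0.4999, -0.0079, 0.0394]
tcp_rot: [0.744, 0.668, -0.0, -0.0]
wrist_force: [-0.3, -0.7, -1.0]
grip_width: 0.252
finger_force: 40.0
```

```bash
python3 - <<'E'
from h import *
s=telemetry.state(); print(s["eef_pos"].round(4),s["wrist_force"].round(1))
p,d,K,Rw,o=grab("side"); X=cloud(d,K,Rw,o); z=X[...,2]; H,S,V=HSV(p)
m=(X[...,0]>.53)&(X[...,0]<.64)&(X[...,1]<.19)&(X[...,1]>.05)&(z<.06)&(S<70)&(V>110)&(d>0)
n,l,st,c=cv2.connectedComponentsWithStats(m.astype(np.uint8))
for i in range(1,n):
    if st[i,4]>8: print(st[i],X[l==i].mean(0).round(4),X[l==i][:,2].max().round(4))
t=grab("wrist")[0]; b=np.hstack([cv2.resize(p[140:240,150:270],(480,400)),cv2.resize(t,(320,400))]); cv2.imwrite("pics/m5.png",b[:,:,::-1])
E
```

```text
[ 0.4999 -0.0079  0.0394] [-0.3 -0.7 -1. ]
```

View pics/m5.png

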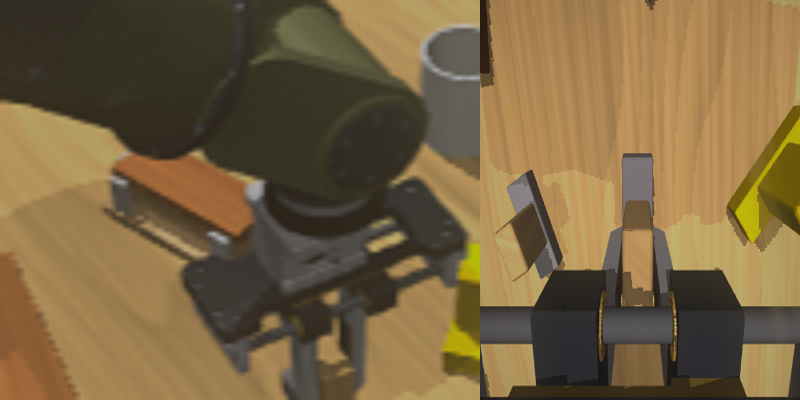

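The arm hides the chips in this view. The scraper is still upright in the grip with about 6.5 mm left to go, so I'll lower it and release.

{"op": "jog_arm", "data": {"jaw": [-1,-1,-1,-1], "slide": [[0,0,-0.15],[0,0,-0.1],[0,0,0],[0,0,0]], "delta_rot": [[0,0,0],[0,0,0],[0,0,0],[0,0,0]]}}

```text
time: 10.82
eef_pos: [0.4998, -0.0081, 0.0332]
tcp_rot: [0.744, 0.668, 0.0, -0.0]
wrist_force: [-0.1, 0.0, -1.4]
grip_width: 0.252
finger_force: 40.0
```

{"op": "jog_arm", "data": {"jaw": [-0.4,-0.3,-0.2,-0.1,0,0.2,0.5,0.8,1,1,1,1], "slide": [[0,0,0],[0,0,0],[0,0,0],[0,0,0],[0,0,0],[0,0,0],[0,0,0],[0,0,0],[0,0,0],[0,0,0],[0,0,0],[0,0,0]], "delta_rot": [[0,0,0],[0,0,0],[0,0,0],[0,0,0],[0,0,0],[0,0,0],[0,0,0],[0,0,0],[0,0,0],[0,0,0],[0,0,0],[0,0,0]]}}

```text
time: 11.82
eef_pos: [0.4998, -0.0081, 0.0332]
tcp_rot: [0.744, 0.668, 0.0, 0.0]
wrist_force: [-0.6, 0.1, 0.4]
grip_width: 0.962
finger_force: 0.0
```

{"op": "jog_arm", "data": {"jaw": [1,1,1,1,1,1,1,1,1,1,1,1], "slide": [[0,0,0.5],[0,0,1],[0,0,1],[0,0,1],[0,0,1],[0,0,1],[0,0,1],[0,-0.8,1],[0,-0.9,1],[0,-0.9,1],[0.1,-0.9,0.5],[0.1,-0.9,0]], "delta_rot": [[0,0,0],[0,0,0],[0,0,0],[0,0,0],[0,0,0],[0,0,0],[0,0,0],[0,0,0],[0,0,0],[0,0,0.5],[0,0,0.8],[0,0,0.8]]}}

```text
time: 12.82
eef_pos: [0.5054, -0.1194, 0.2865]
tcp_rot: [0.664, 0.747, 0.001, 0.002]
wrist_force: [-1.3, 0.3, -0.4]
grip_width: 1.002
finger_force: 0.0
```

{"op": "jog_arm", "data": {"jaw": [1,1,1,1,1,1,1,1,1,1,1,1], "slide": [[0.1,-0.9,0],[0.1,-0.9,0],[0.1,-0.9,0],[0.1,-0.9,0],[0.1,-0.9,0],[0.1,-0.9,0],[0.1,-0.9,0],[0.1,-0.9,0],[0.1,-0.9,0],[0,0,0],[0,0,0],[0,0,0]], "delta_rot": [[0,0,0.8],[0,0,0.8],[0,0,0.2],[0,0,0],[0,0,0],[0,0,0],[0,0,0],[0,0,0],[0,0,0],[0,0,0],[0,0,0],[0,0,0]]}}

```text
time: 13.82
eef_pos: [0.5273, -0.3202, 0.2831]
tcp_rot: [0.593, 0.805, 0.0, -0.0]
wrist_force: [0.4, -0.1, -0.4]
grip_width: 1.001
finger_force: 0.0
```

```bash
python3 - <<'E'
from h import *
s=telemetry.state(); print(s["time"],s["eef_pos"].round(4),s["qpos"].round(2))
p,d,K,Rw,o=grab("wrist"); np.savez("w4.npz",p=p,d=d,K=K,Rw=Rw,o=o); cv2.imwrite("pics/w4.png",p[:,:,::-1])
X=cloud(d,K,Rw,o); z=X[...,2]; r=np.hypot(X[...,0]-.57,X[...,1]+.235)
P=X[big((z>.004)&(z<.015)&(r<.09)&(d>0))]; print("base",len(P),*rect(P),np.median(P[:,2]))
r=np.hypot(X[...,0]-.5,X[...,1]+.008)
P=X[big((z>.066)&(z<.08)&(r<.032)&(d>0))]; print("grip",len(P),*rect(P)) if len(P)>9 else 0
# top face cloud of lens: plane fit
r=np.hypot(X[...,0]-.556,X[...,1]+.243); m=(z>.078)&(z<.1)&(r<.03)&(d>0); P=X[m]
c=P.mean(0); n=np.linalg.svd(P-c)[2][2]; n*=np.sign(n[2]); print("lens",len(P),c.round(4),"n",n.round(3))
p,d,K,Rw,o=grab("side"); cv2.imwrite("pics/s4.png",cv2.resize(p[130:240,150:280],(650,550))[:,:,::-1]); np.savez("s4.npz",p=p,d=d)
E
```

```text
13.8167 [ 0.5273 -0.3202  0.2831] [-0.61  0.41  1.19  0.    1.54 -0.91]
base 814 [ 609.2 -223.3] [ 18.  119.8] -70.98 0.008497183857294227
lens 1589 [ 0.5588 -0.2409  0.0864] n [-0.159 -0.069  0.985]
```

View pics/w4.png

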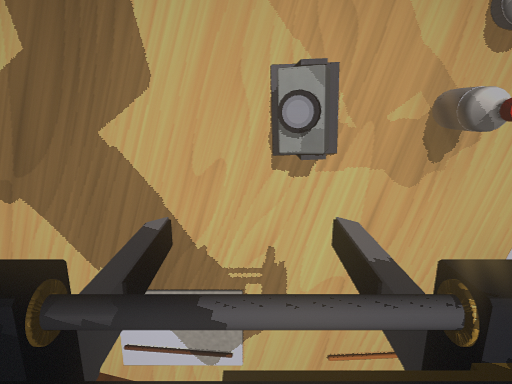

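View pics/s4.png

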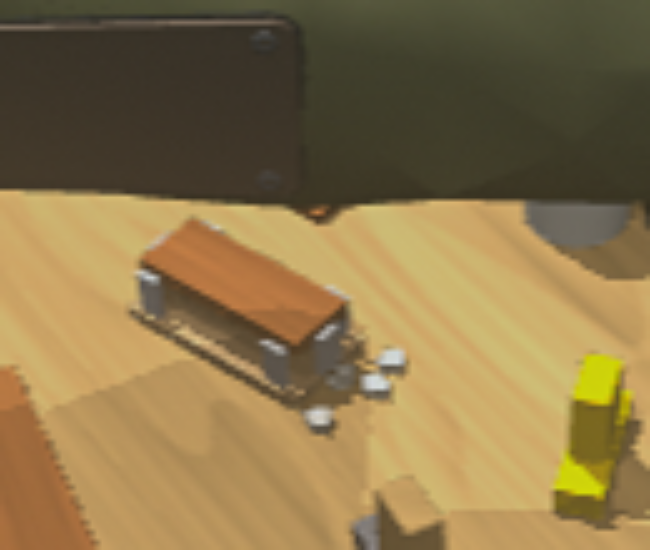

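All four chips are off the plaque. In the side crop they are at (318,420), (342,376), (375,385) and (392,360), the second of them close to the cradle base. The wrist view shows the camera lens ring at (299,110).

```bash
python3 - <<'E'
from h import *
c=eyes.camera_params("side"); s=np.load("s4.npz"); K=c["intrinsics"]; Rw=c["R"].T; o=-Rw@c["t"]; X=cloud(s["d"],K,Rw,o)
C=np.array([.532,.2255]); u=np.array([.2907,-.9568]); v=np.array([.9568,.2907])
for a,b in ((318,420),(342,376),(375,385),(392,360)):
    uv=(150+a/5-.4,130+b/5-.4); P=X[int(round(uv[1])),int(round(uv[0]))]; q=plane(uv,.006,K,Rw,o)[0]
    print("chip",P.round(4),q.round(4),"plaque-frame x,y",round((q[:2]-C)@v,4),round((q[:2]-C)@u,4))
w=np.load("w4.npz"); p,d=w["p"],w["d"]; cam=(w["K"],w["Rw"],w["o"]); X=cloud(d,*cam); z=X[...,2]; g=p.mean(2)
sub=box(272,328,82,140)
m=big(sub&(g<75)); h=hull(m); e=cv2.fitEllipse(h.astype(np.float32)); print("dark ring",m.sum(),e)
filled=np.zeros(m.shape,np.uint8); cv2.drawContours(filled,[h.astype(np.int32)],0,1,-1)
inner=big(cv2.erode(filled,np.ones((2,2)))>0)&(g>=75); inner=big(inner); e2=cv2.fitEllipse(hull(inner).astype(np.float32)); print("inner",e2)
for e_ in (e,e2): print(" at z=.0864",plane(e_[0],.0864,*cam)[0].round(4))
m=(z>.004)&(z<.2)&(np.hypot(X[...,0]-.57,X[...,1]+.235)<.085)&(d>0)
sb=[ (lo,hi) for lo,hi in ((.05,.075),(.04,.2))]
H,S,V=HSV(p); b=big(box(255,350,50,170)&(S<45)); print("stand+cam contour",b.sum(),cv2.minAreaRect(hull(b).astype(np.float32)))
# box top face: plane fit residual selection
ax=np.array([-np.sin(.35)*np.cos(np.radians(19.1)),-np.sin(.35)*np.sin(np.radians(19.1)),np.cos(.35)])
L=plane(e[0],.0864,*cam)[0]; hgt=(X-L)@ax
for n,t in (("lens face",(-.004,.004)),("box top",(-.019,-.011))):
    P=X[big(m&(hgt>t[0])&(hgt<t[1]))]; yy=np.array([-ax[1],ax[0],0]); yy/=np.linalg.norm(yy); xx=np.cross(yy,ax)
    B=np.c_[(P-L)@xx,(P-L)@yy]; print(n,len(P),rect(B))
    cc=P.mean(0); nn=np.linalg.svd(P-cc)[2][2]; print("  normal",(nn*np.sign(nn[2])).round(3),"expect",ax.round(3),"hgt",np.median((P-L)@ax).round(4))
E
```

```text
chip [0.5241 0.1275 0.0039] [0.5245 0.1268 0.006 ] plaque-frame x,y -0.0359 0.0922
chip [0.5561 0.1482 0.0071] [0.5572 0.1498 0.006 ] plaque-frame x,y 0.0021 0.0797
chip [0.5707 0.1313 0.0035] [0.5694 0.1314 0.006 ] plaque-frame x,y 0.0084 0.1009
chip [0.587  0.1383 0.0102] [0.5903 0.1434 0.006 ] plaque-frame x,y 0.0319 0.0955
dark ring 984 ((293.59930419921875, 112.2627944946289), (48.83589553833008, 53.568641662597656), 41.975914001464844)
inner ((297.4916687011719, 111.12228393554688), (31.230865478515625, 32.605186462402344), 18.157459259033203)
 at z=.0864 [ 0.552  -0.2443  0.0864]
 at z=.0864 [ 0.5558 -0.2418  0.0864]
stand+cam contour 6025 ((304.5, 108.5), (67.0, 101.0), 0.0)
lens face 1412 (array([-4.4, -1. ]), array([46.1, 46.7]), -0.2)
  normal [-0.323 -0.112  0.94 ] expect [-0.324 -0.112  0.939] hgt -0.0011
box top 2699 (array([-3.9, -1. ]), array([56. , 99.6]), -89.85)
  normal [-0.323 -0.114  0.939] expect [-0.324 -0.112  0.939] hgt -0.016
```

The lens face centre is at about (0.5556, -0.2422, 0.0866) with a yaw of 19.1°, and all the chips are on the bench. Next I'll go to the plaque.

{"op": "jog_arm", "data": {"jaw": [1,1,1,1,1,1,1,1,1,1,1,1], "slide": [[0,0.91,-0.1],[0,0.91,-0.1],[0,0.91,-0.1],[0,0.91,-0.1],[0,0.91,-0.1],[0,0.91,-0.1],[0,0.91,-0.1],[0,0.91,-0.1],[0,0.91,-0.1],[0,0.91,-0.1],[0,0.91,-0.1],[0,0.91,-0.1]], "delta_rot": [[0,0,0],[0,0,0],[0,0,0],[0,0,0],[0,0,0],[0,0,0],[0,0,0],[0,0,0],[0,0,0],[0,0,0],[0,0,0],[0,0,0]]}}

```text
time: 14.92
eef_pos: [0.5269, -0.0458, 0.2535]
tcp_rot: [0.592, 0.806, 0.0, 0.0]
wrist_force: [0.3, -0.6, -0.6]
grip_width: 1.0
finger_force: 0.0
```

{"op": "jog_arm", "data": {"jaw": [1,1,1,1,1,1,1,1,1,1,1,1], "slide": [[0,0.91,-0.1],[0,0.91,-0.1],[0,0.91,-0.1],[0,0.91,-0.1],[0,0.91,-0.1],[0,0.91,-0.1],[0,0.91,-0.1],[0,0.91,-0.1],[0,0.91,-0.1],[0.1,0.91,-0.1],[0.1,0.91,-0.1],[0,0.9,-0.1]], "delta_rot": [[0,0,0],[0,0,0],[0,0,0],[0,0,0],[0,0,0],[0,0,0],[0,0,0],[0,0,0],[0,0,0],[0,0,0],[0,0,0],[0,0,0]]}}

```text
time: 15.92
eef_pos: [0.5319, 0.2269, 0.2234]
tcp_rot: [0.592, 0.806, 0.0, 0.0]
wrist_force: [0.2, -0.2, -0.3]
grip_width: 0.999
finger_force: 0.0
```

{"op": "jog_arm", "data": {"jaw": [1,1,1], "slide": [[0,0,0],[0,0,0],[0,0,0]], "delta_rot": [[0,0,0],[0,0,0],[0,0,0]]}}

```text
time: 16.17
eef_pos: [0.5321, 0.2249, 0.2235]
tcp_rot: [0.593, 0.806, 0.0, 0.0]
wrist_force: [-1.2, -0.4, -0.3]
grip_width: 1.002
finger_force: 0.0
```

```bash
python3 - <<'E'
from h import *
s=telemetry.state(); R=Rn.from_quat(s["tcp_rot"]).as_matrix(); print(s["time"],s["eef_pos"].round(4),"yaw",np.degrees(np.arctan2(R[1,1],R[0,1])).round(2),s["qpos"].round(2))
p,d,K,Rw,o=grab("wrist"); X=cloud(d,K,Rw,o); z=X[...,2]; H,S,V=HSV(p); cv2.imwrite("pics/w5.png",p[:,:,::-1])
r=np.hypot(X[...,0]-.532,X[...,1]-.2255)
m=big((r<.085)&(H<=14)&(S>145)&(z>.03)); print("colour",m.sum(),*rect(plane(hull(m),.047,K,Rw,o)))
P=X[big((z>.0435)&(z<.052)&(r<.08)&(d>0))]; print("depth",len(P),*rect(P),np.median(P[:,2]).round(4))
E
```

```text
16.1667 [0.5321 0.2249 0.2235] yaw 17.33 [ 0.34  0.35  1.41 -0.    1.38  0.03]
colour 5081 [533.3 225.7] [ 49.3 128.7] -72.98
depth 5149 [533.1 225.6] [ 50.  130.2] -73.01 0.0474
```

{"op": "jog_arm", "data": {"jaw": [1,1,1,1,1,1,1,1,1,1,1], "slide": [[0.04,0.03,-0.5],[0,0,-1],[0,0,-1],[0,0,-1],[0,0,-1],[0,0,-1],[0,0,-1],[0,0,-0.9],[0,0,-0.6],[0,0,0],[0,0,0]], "delta_rot": [[0,0,-0.05],[0,0,0],[0,0,0],[0,0,0],[0,0,0],[0,0,0],[0,0,0],[0,0,0],[0,0,0],[0,0,0],[0,0,0]]}}

```text
time: 17.13
eef_pos: [0.5334, 0.2252, 0.0235]
tcp_rot: [0.595, 0.804, -0.0, -0.0]
wrist_force: [-0.0, 0.4, -0.5]
grip_width: 1.002
finger_force: 0.0
```

{"op": "jog_arm", "data": {"jaw": [-1,-1,-1,-1,-1,-1,-1,-1,-1,-1,-1,-1], "slide": [[0,0,0],[0,0,0],[0,0,0],[0,0,0],[0,0,0],[0,0,0],[0,0,0],[0,0,0],[0,0,0],[0,0,0],[0,0,0],[0,0,0]], "delta_rot": [[0,0,0],[0,0,0],[0,0,0],[0,0,0],[0,0,0],[0,0,0],[0,0,0],[0,0,0],[0,0,0],[0,0,0],[0,0,0],[0,0,0]], "force": 40}}

```text
time: 18.13
eef_pos: [0.5334, 0.2259, 0.0233]
tcp_rot: [0.595, 0.804, 0.0, 0.0]
wrist_force: [-1.3, -0.0, 1.7]
grip_width: 0.527
finger_force: 40.0
```

{"op": "jog_arm", "data": {"jaw": [-1,-1,-1,-1,-1,-1,-1,-1,-1,-1,-1,-1], "slide": [[0,0,0.2],[0,0,0.4],[0,0,0.7],[0,0,0.9],[0,0,1],[0,0,1],[0,0,1],[0,0,1],[0,0,0.9],[0,0,0.6],[0,0,0.3],[0,0,0]], "delta_rot": [[0,0,0],[0,0,0],[0,0,0],[0,0,0],[0,0,0],[0,0,0],[0,0,0],[0,0,0],[0,0,0],[0,0,0],[0,0,0],[0,0,0.35]], "force": 50}}

```text
time: 19.13
eef_pos: [0.5337, 0.226, 0.2255]
tcp_rot: [0.58, 0.814, 0.001, 0.001]
wrist_force: [0.4, -0.7, -2.0]
grip_width: 0.525
finger_force: 50.0
```

{"op": "jog_arm", "data": {"jaw": [-1,-1,-1,-1,-1,-1,-1,-1,-1,-1,-1,-1], "slide": [[0,-0.4,0],[0,-0.8,0],[0,-0.8,0],[0,-0.8,0],[0,-0.8,0],[0,-0.8,0],[0,-0.8,0],[0,-0.8,0],[0,-0.8,0],[0,-0.8,0],[0,-0.8,0],[0,-0.8,0]], "delta_rot": [[0,0,0],[0,0,0],[0,0,0],[0,0,0],[0,0,0],[0,0,0],[0,0,0],[0,0,0],[0,0,0],[0,0,0],[0,0,0],[0,0,0]]}}

```text
time: 20.13
eef_pos: [0.5326, -0.0056, 0.2226]
tcp_rot: [0.581, 0.814, -0.0, -0.001]
wrist_force: [0.1, -0.2, -0.8]
grip_width: 0.531
finger_force: 50.0
```

{"op": "jog_arm", "data": {"jaw": [-1,-1,-1,-1,-1,-1,-1,-1,-1,-1,-1,-1], "slide": [[0,-0.8,0],[0,-0.8,0],[0,-0.8,0],[0,-0.8,0],[0,-0.8,0],[0,-0.8,0],[0,-0.8,0],[0,-0.8,0],[-0.1,-0.8,0],[-0.1,-0.8,0],[-0.1,-0.7,0],[0,-0.4,0]], "delta_rot": [[0.09,-0.26,0],[0.09,-0.26,0],[0.09,-0.26,0],[0.09,-0.26,0],[0.09,-0.26,0],[0.09,-0.26,0],[0.09,-0.26,0],[0.09,-0.26,0],[0.09,-0.26,0],[0.09,-0.26,0],[0.09,-0.26,0],[0.09,-0.26,0]]}}

```text
time: 21.13
eef_pos: [0.5246, -0.2336, 0.2225]
tcp_rot: [0.572, 0.802, 0.14, 0.1]
wrist_force: [-0.6, -0.6, -1.7]
grip_width: 0.523
finger_force: 50.0
```

{"op": "jog_arm", "data": {"jaw": [-1,-1,-1,-1], "slide": [[0,0,0],[0,0,0],[0,0,0],[0,0,0]], "delta_rot": [[0,0,0],[0,0,0],[0,0,0],[0,0,0]]}}

```text
time: 21.47
eef_pos: [0.5259, -0.2309, 0.2232]
tcp_rot: [0.571, 0.803, 0.14, 0.099]
wrist_force: [0.6, -0.7, -0.4]
grip_width: 0.525
finger_force: 50.0
```

```bash
cat > f.py <<'E'
from h import *
y=np.radians(19.1); ax=np.array([-np.sin(.35)*np.cos(y),-np.sin(.35)*np.sin(y),np.cos(.35)]); xx=np.array([np.cos(.35)*np.cos(y),np.cos(.35)*np.sin(y),np.sin(.35)]); yy=np.cross(ax,xx)
F=np.array([.5556,-.2422,.0866]); focus=F+.1*ax
def tgt(off=.0117):
    s=[telemetry.state()]; s=s[0]; R=Rn.from_quat(s["tcp_rot"]).as_matrix(); G=np.c_[-(-yy) if 0 else yy,xx,-ax]
    if np.linalg.det(G)<0: G[:,0]*=-1
    print("t",s["time"].__round__(2),"pos",s["eef_pos"].round(4),"slide units",((focus-ax*off-s["eef_pos"])/.025).round(3),"rot units",(Rn.from_matrix(G@R.T).as_rotvec(degrees=True)/6).round(3),s["finger_force"],s["qpos"].round(2))
E
python3 - <<'E'
from f import *
tgt()
p,d,K,Rw,o=grab("wrist"); X=cloud(d,K,Rw,o); H,S,V=HSV(p)
T=X-telemetry.state()["eef_pos"]; R=Rn.from_quat(telemetry.state()["tcp_rot"]).as_matrix(); T=T@R
m=big((d>0)&(np.abs(T[...,0])<.09)&(np.abs(T[...,1])<.045)&(T[...,2]>-.035)&(T[...,2]<-.012)&(H<=20)&(S>90)); P=T[m]
print("plaque in tool: n",len(P),*rect(P),np.median(P[:,2])," zfit slope",np.linalg.lstsq(np.c_[P[:,:2],np.ones(len(P))],P[:,2],rcond=None)[0].round(4))
cv2.imwrite("pics/w6.png",p[:,:,::-1])
E
```

```text
t 21.47 pos [ 0.5259 -0.2309  0.2232] slide units [ 0.045 -0.848 -2.144] rot units [ 0.014 -0.045 -0.005] 49.99966084957123 [-0.61  0.21  1.63  0.31  1.11 -1.05]
plaque in tool: n 17362 [19.4 -0.5] [51.9 90.9] 0.01 -0.02436683270558384  zfit slope [ 0.0039 -0.0032 -0.0244]
```

View pics/w6.png

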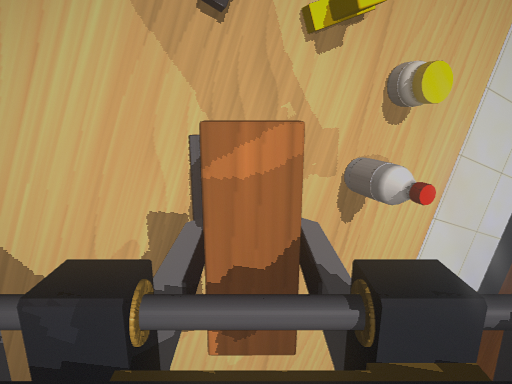

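The wrist view shows the plaque held square and centred: its far end lies 65 mm from the TCP, with no yaw. I'll move it down to the focus point.

{"op": "jog_arm", "data": {"jaw": [-1,-1,-1,-1,-1,-1,-1,-1,-1,-1], "slide": [[0,-0.3,0],[0.05,-0.4,-0.2],[0,-0.15,-0.4],[0,0,-0.4],[0,0,-0.4],[0,0,-0.4],[0,0,-0.34],[0,0,0],[0,0,0],[0,0,0]], "delta_rot": [[0,-0.04,0],[0,0,0],[0,0,0],[0,0,0],[0,0,0],[0,0,0],[0,0,0],[0,0,0],[0,0,0],[0,0,0]]}}

```text
time: 22.35
eef_pos: [0.5273, -0.2529, 0.1701]
tcp_rot: [0.571, 0.802, 0.141, 0.102]
wrist_force: [0.3, 0.8, -1.0]
grip_width: 0.524
finger_force: 50.0
```

```bash
python3 - <<'E'
from f import *
tgt(.012)
# independent check: side view depth of plaque top face (wood colour near focus) and scraper
p,d,K,Rw,o=grab("side"); X=cloud(d,K,Rw,o); H,S,V=HSV(p); Q=(X-focus)@np.c_[xx,yy,ax]
m=(d>0)&(np.abs(Q[...,0])<.04)&(np.abs(Q[...,1])<.08)&(Q[...,2]>-.01)&(Q[...,2]<.03)&(H<=18)&(S>110); m=big(m); P=Q[m]
print("side: plaque in focus frame",len(P),P.min(0).round(4),P.max(0).round(4),"median z",np.median(P[:,2]).round(4))
m=(d>0)&(np.hypot(X[...,0]-.5,X[...,1]+.008)<.03)&(X[...,2]>.04)&(X[...,2]<.1); P=X[m]; print("scraper",len(P),P[:,2].max().round(4) if len(P) else 0)
tgt(.012)
E
```

```text
t 22.35 pos [ 0.5273 -0.2529  0.1701] slide units [-0.009  0.032 -0.034] rot units [ 0.017  0.007 -0.001] 49.99956786632538 [-0.64  0.29  1.66  0.34  1.02 -1.13]
side: plaque in focus frame 565 [-0.0262 -0.0675  0.0011] [ 0.0252 -0.0083  0.0154] median z 0.0105
scraper 150 0.0741
t 22.4 pos [ 0.5273 -0.2529  0.1703] slide units [-0.009  0.035 -0.042] rot units [0.019 0.009 0.   ] 49.999592900276184 [-0.64  0.29  1.66  0.34  1.02 -1.13]
```

```bash
python3 -c "
from workcell import hand_in
print(hand_in())"
```

```text
the job is handed in; nothing more can be done
None
```

The job is handed in after about 22 s on the robot's clock: all four chips are on the bench, the scraper is standing upright and released, and the plaque is held within about 1 mm of the focus point by my measurements, square to the lens.

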